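# Load the measuring rack in reverse order

### The arm

A 6-joint arm with a two-finger parallel gripper is mounted at the origin on the work surface. World frame = base frame: x ahead of the robot, y to its left, z up, the work surface at z = 0. Lengths are in mm, angles in rad, forces in N, time in s.
With the tool pointing down it reaches from about 325 to 850 mm from the base axis. Payload 15.5 kg.
Tool frame: the origin (TCP) lies midway between the tips of the shut fingers; the grasp point (between the pads) lies 19 mm behind it (ctrl.grip_point_offset is the distance from the TCP to the grasp point, in mm); z points along the fingers, y is the line along which they close (so a half turn about z gives the same grasp; the last joint's range is limited). The gripper opens to 91 mm and grips with 3 to 60 N. Pads are 32 mm wide; open, the fingers measure 118 mm over their backs; the gripper's body (76 mm by 178 mm) begins 60 mm behind the grasp point.
Start: joints at [1.141, 0.494, 1.345, -0, 1.302, -0.096], TCP at [205.358, 590.3, 213.915] pointing down, gripper open.
Joint ranges: [-2.91, 2.91], [-0.82, 2.16], [0.22, 2.67], [-1.22, 4.37], [0.12, 2.79], [-3.08, 3.08]. Speed limits (rad/s): [1.89, 1.89, 2.57, 3.01, 3.01, 3.01].

### API

Orientations are given as a unit quaternion [w, x, y, z].
In Python, from bench import ctrl, jaws, planner, cams, sensors gives the robot as it stands. Calls block until the motion is done:
- ctrl.movep(position, orientation): joint-space move of the TCP to a pose.
- ctrl.move_straight(position, ori=None, max_speed=150): straight line of the TCP; ori=None keeps the orientation; max_speed is the mean speed in mm/s.
- ctrl.movej(angles): joint-space move.
- jaws.set_gripper(opening, squeeze=None): finger opening in mm; squeeze is the grip in N (None keeps the last); returns when the fingers have stopped.
- ctrl.dwell(seconds).
- planner.inverse_kinematics(position, orientation): joint angles nearest the present ones, or None.
- cams.get_image(name): name is "scene" or "top" or "wrist"; returns a dict with "color" (480x640x3 uint8, red, green, blue), "range_z" (480x640 float32, mm along the optical axis (not along the pixel's ray), 0 where there is no reading), "K" (3x3 intrinsics, pixels), "k1" (the pictures are not rectified: a ray, as slopes to the right and down, at radius r is drawn at 1 + k1 r^2 times it, then the intrinsics apply), "R" (3x3) and "t" (3): a world point X has camera coordinates R X + t. Camera axes: x right, y down, z forward; pixel columns grow to the right and rows downward; lengths in mm; the calibration is good to about 2 mm. A picture is of the moment at which its call begins.
A pose or a line that the arm cannot do raises ctrl.IKError and nothing moves.
- ctrl.close_job(): hands the job in; it is judged then, once.
Readings, each from a call of its own:
- sensors.current_time_s(): time.
- sensors.current_joints(): joint angles.
- sensors.current_qvel(): joint speeds.
- sensors.current_joint_torque(): joint torques, N m.
- sensors.current_eef_pos(): TCP position.
- sensors.current_orientation(): TCP orientation.
- sensors.current_wrist_force(): force on the tool from outside, world axes, zero at the start.
- sensors.current_torque(): the same for the moment, N m.
- sensors.current_gripper_width(): finger opening in mm.
- sensors.current_gripper_force(): force on a finger pad.
Only numpy, scipy, OpenCV 4.12 (cv2) and the standard library are available. Lean on these libraries where they do the work, as an engineer would, in place of code of your own. Each camera call takes 0.05 s, during which the arm holds its last target. There are 200 camera calls.

### The job

Move the four sample bottles from the white preparation rack to the metal measuring rack in reverse order, so that the most dilute is measured first: the bottle nearest the black end of the preparation rack goes into the pocket farthest from the black end of the measuring rack, the second nearest into the second farthest, and so on. Set each one gently down, upright and fully on its pocket's floor, never dropping or tipping one, and leave the reagent bottle, the beaker and the tip box where they stand.

Things in the scene. Friction and masses are not known exactly. Their poses are not given: they have to be found in the camera images.
- prep_rack: White plastic preparation rack, 276 x 74 mm, full at the start. Fixed. Origin under the row's middle at bench height. Four pockets along its x at -93, -31, 31, 93 mm (y = 0), each 50 x 50 mm inside; floors 6 mm, wall tops 26 mm above the bench; walls 12 mm. A black block at its -x end (-130 to -146 mm) is the black end. A ledge 26 mm wide, 20 mm high on its -y side carries the tags.
- cell_rack: Aluminium measuring rack with blue pocket floors, 276 x 74 mm, empty at the start. Fixed. Origin under the row's middle at bench height. Four pockets along its x at -93, -31, 31, 93 mm (y = 0), each 50 x 50 mm inside; floors 6 mm, wall tops 26 mm above the bench; walls 12 mm. A black block at its -x end (-130 to -146 mm) is the black end.
- bottle_red_center (a point): Sample bottle with a red screw cap and white sides, a closed upright cylinder 34 mm in diameter and 72 mm tall (the cap is its top 25 mm), about 80 g. The point is its centre, 36 mm above its underside; z is its axis, pointing to the cap. At the start it stands centred in a pocket of the preparation rack.
- tag_red: Flat red colour tag, 36 x 20 x 4 mm, fixed on the preparation rack's ledge beside the pocket in which the red-capped bottle started, 49 mm from that pocket's centre. It is not moved. Origin at the centre of its underside, x along the rack's row.
- bottle_yellow_center (a point): Sample bottle with a yellow screw cap and white sides, a closed upright cylinder 34 mm in diameter and 72 mm tall (the cap is its top 25 mm), about 80 g. The point is its centre, 36 mm above its underside; z is its axis, pointing to the cap. At the start it stands centred in a pocket of the preparation rack.
- tag_yellow: Flat yellow colour tag, 36 x 20 x 4 mm, fixed on the preparation rack's ledge beside the pocket in which the yellow-capped bottle started, 49 mm from that pocket's centre. It is not moved. Origin at the centre of its underside, x along the rack's row.
- bottle_green_center (a point): Sample bottle with a green screw cap and white sides, a closed upright cylinder 34 mm in diameter and 72 mm tall (the cap is its top 25 mm), about 80 g. The point is its centre, 36 mm above its underside; z is its axis, pointing to the cap. At the start it stands centred in a pocket of the preparation rack.
- tag_green: Flat green colour tag, 36 x 20 x 4 mm, fixed on the preparation rack's ledge beside the pocket in which the green-capped bottle started, 49 mm from that pocket's centre. It is not moved. Origin at the centre of its underside, x along the rack's row.
- bottle_blue_center (a point): Sample bottle with a blue screw cap and white sides, a closed upright cylinder 34 mm in diameter and 72 mm tall (the cap is its top 25 mm), about 80 g. The point is its centre, 36 mm above its underside; z is its axis, pointing to the cap. At the start it stands centred in a pocket of the preparation rack.
- tag_blue: Flat blue colour tag, 36 x 20 x 4 mm, fixed on the preparation rack's ledge beside the pocket in which the blue-capped bottle started, 49 mm from that pocket's centre. It is not moved. Origin at the centre of its underside, x along the rack's row.
- reagent: Bystander: amber reagent bottle with a black cap, 58 mm in diameter and 115 mm tall, standing loose beyond the racks. Origin at the centre of its underside.
- beaker: Bystander: empty glass beaker, 60 mm in diameter and 75 mm tall, standing loose beyond the racks. Origin at the centre of its underside.
- tip_box: Bystander: white pipette tip box with a yellow top, 115 x 80 x 57 mm, standing loose at the left side. Origin at the centre of its underside.

How it is judged (in metres and radians):
At the end, for the whole second after the job is handed in: Each bottle stands in the measuring-rack pocket that mirrors its start place (first from the black end becomes last, and so on; the tags show the starts), within 12 mm of the pocket's centre each way, within 6 mm of its floor, upright within 0.12 rad, at rest and released (((x of tag_red in the frame of prep_rack between -0.113 and -0.073 m and x of bottle_red_center in the frame of cell_rack between 0.081 and 0.105 m) or (x of tag_red in the frame of prep_rack between -0.051 and -0.011 m and x of bottle_red_center in the frame of cell_rack between 0.019 and 0.043 m) or (x of tag_red in the frame of prep_rack between 0.011 and 0.051 m and x of bottle_red_center in the frame of cell_rack between -0.043 and -0.019 m) or (x of tag_red in the frame of prep_rack between 0.073 and 0.113 m and x of bottle_red_center in the frame of cell_rack between -0.105 and -0.081 m)) and y of bottle_red_center in the frame of cell_rack between -0.012 and 0.012 m and z of bottle_red_center in the frame of cell_rack between 0.036 and 0.048 m and angle between each of bottle_red_center, bottle_yellow_center, bottle_green_center, bottle_blue_center's own z axis and vertical below 0.12 rad and linear speed of each of bottle_red, bottle_yellow, bottle_green, bottle_blue below 0.02 m/s and contact force between each of bottle_red, bottle_yellow, bottle_green, bottle_blue and the fingers below 0.1 N and ((x of tag_yellow in the frame of prep_rack between -0.113 and -0.073 m and x of bottle_yellow_center in the frame of cell_rack between 0.081 and 0.105 m) or (x of tag_yellow in the frame of prep_rack between -0.051 and -0.011 m and x of bottle_yellow_center in the frame of cell_rack between 0.019 and 0.043 m) or (x of tag_yellow in the frame of prep_rack between 0.011 and 0.051 m and x of bottle_yellow_center in the frame of cell_rack between -0.043 and -0.019 m) or (x of tag_yellow in the frame of prep_rack between 0.073 and 0.113 m and x of bottle_yellow_center in the frame of cell_rack between -0.105 and -0.081 m)) and y of bottle_yellow_center in the frame of cell_rack between -0.012 and 0.012 m and z of bottle_yellow_center in the frame of cell_rack between 0.036 and 0.048 m and ((x of tag_green in the frame of prep_rack between -0.113 and -0.073 m and x of bottle_green_center in the frame of cell_rack between 0.081 and 0.105 m) or (x of tag_green in the frame of prep_rack between -0.051 and -0.011 m and x of bottle_green_center in the frame of cell_rack between 0.019 and 0.043 m) or (x of tag_green in the frame of prep_rack between 0.011 and 0.051 m and x of bottle_green_center in the frame of cell_rack between -0.043 and -0.019 m) or (x of tag_green in the frame of prep_rack between 0.073 and 0.113 m and x of bottle_green_center in the frame of cell_rack between -0.105 and -0.081 m)) and y of bottle_green_center in the frame of cell_rack between -0.012 and 0.012 m and z of bottle_green_center in the frame of cell_rack between 0.036 and 0.048 m and ((x of tag_blue in the frame of prep_rack between -0.113 and -0.073 m and x of bottle_blue_center in the frame of cell_rack between 0.081 and 0.105 m) or (x of tag_blue in the frame of prep_rack between -0.051 and -0.011 m and x of bottle_blue_center in the frame of cell_rack between 0.019 and 0.043 m) or (x of tag_blue in the frame of prep_rack between 0.011 and 0.051 m and x of bottle_blue_center in the frame of cell_rack between -0.043 and -0.019 m) or (x of tag_blue in the frame of prep_rack between 0.073 and 0.113 m and x of bottle_blue_center in the frame of cell_rack between -0.105 and -0.081 m)) and y of bottle_blue_center in the frame of cell_rack between -0.012 and 0.012 m and z of bottle_blue_center in the frame of cell_rack between 0.036 and 0.048 m); the robot touches nothing.
It fails at once if a sample bottle is tipped over (angle between any of bottle_red_center, bottle_yellow_center, bottle_green_center, bottle_blue_center's own z axis and vertical above 0.8 rad).
It fails at once if a sample bottle is dropped (lands faster than 0.7 m/s, a fall of about 25 mm) ((height (world z) of bottle_red_center below 0.055 m and linear speed of bottle_red above 0.7 m/s) or (height (world z) of bottle_yellow_center below 0.055 m and linear speed of bottle_yellow above 0.7 m/s) or (height (world z) of bottle_green_center below 0.055 m and linear speed of bottle_green above 0.7 m/s) or (height (world z) of bottle_blue_center below 0.055 m and linear speed of bottle_blue above 0.7 m/s)).
It fails at once if the reagent bottle, beaker or tip box is pushed more than 30 mm (distance of any of reagent, beaker, tip_box from where it was at the start of the episode above 0.03 m).
It also fails if it takes over 128 s, if anything falls off the work surface, if the arm or the gripper's body presses on something with over 40 N, if the wrist force passes 120 N, or if a joint passes its speed limit or range.

## Working session

There is one attempt and no reset: what is moved stays moved. The work goes in short steps, each a Python script; the robot and the scene stay as the last script left them, time stands still between calls to the robot, and variables do not carry over. Pictures are saved under pics/ and viewed, at most 14 in all, crops included, and the job is handed in when it is done.

```bash
mkdir -p pics; ls; python3 - <<'E'
from bench import cams,sensors
import cv2,numpy as np
for n in ("scene","top"):
    d=cams.get_image(n); cv2.imwrite(f"pics/{n}0.png",d["color"][:,:,::-1]); np.savez(f"{n}0.npz",**d)
    print(n,d["K"].tolist(),d["k1"],(-d["R"].T@d["t"]).round(0),d["R"].round(2).tolist())
print(sensors.current_time_s(),sensors.current_orientation())
E
```

```text
pics
scene [[437.1136104900731, 0.0, 319.82179287403824], [0.0, 437.1136104900731, 241.08622154726797], [0.0, 0.0, 1.0]] 0.028631214467085487 [1032.  -58.  744.] [[0.34, 0.94, -0.01], [0.79, -0.29, -0.55], [-0.52, 0.18, -0.84]]
top [[460.3997718663779, 0.0, 317.28590264625586], [0.0, 460.3997718663779, 235.0008529162104], [0.0, 0.0, 1.0]] -0.021438648403612988 [519.  83. 884.] [[0.01, -1.0, 0.03], [-0.99, -0.01, -0.1], [0.1, -0.03, -0.99]]
0.1 [-1.39475877e-04  1.66611736e-01  9.86022442e-01 -5.04627872e-04]
```

View pics/top0.png

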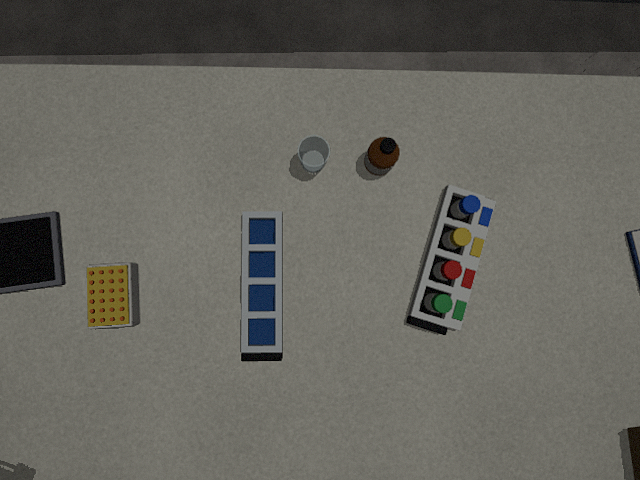

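View pics/scene0.png

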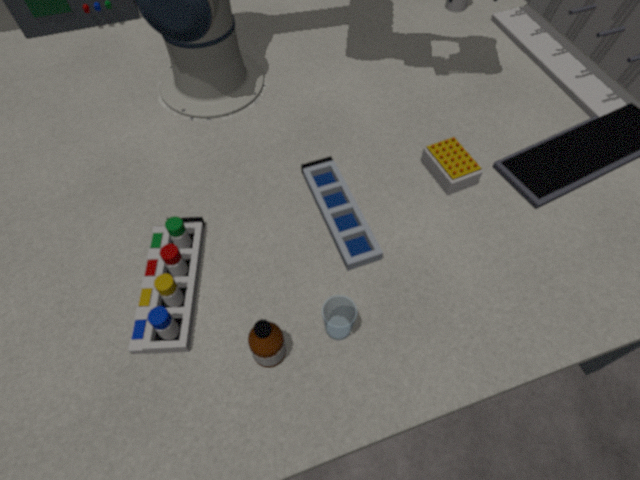

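The top view has +x up the picture and +y to the left, with both black ends at the bottom (cell rack about (262,356), prep rack about (428,325)). Going away from the black end, the caps run green (443,303), red (452,270), yellow (461,237), blue (471,205), and the tags sit in the same order. The scene view agrees, with green (175,228) nearest the black end and blue (160,320) farthest. So green goes to the farthest cell pocket, then red, yellow and blue.

```bash
cat > h.py <<'E'
import numpy as np, cv2
HUE={"red":((0,7),(173,180)),"yellow":((20,33),),"green":((45,85),),"blue":((100,125),)}
def ray(d,uv,z):
    K=d["K"];p=(np.array(uv)-[K[0,2],K[1,2]])/[K[0,0],K[1,1]]
    s=p.copy()
    for _ in range(10): s=p/(1+float(d["k1"])*(s@s))
    R=d["R"];c=-R.T@d["t"];w=R.T@np.append(s,1)
    return c+w*(z-c[2])/w[2]
def blobs(d,col,amin=60,smin=120,vmin=50):
    h=cv2.cvtColor(d["color"],cv2.COLOR_RGB2HSV)
    m=sum(cv2.inRange(h,(a,smin,vmin),(b,255,255)) for a,b in HUE[col])
    m=cv2.morphologyEx(m.astype(np.uint8),cv2.MORPH_OPEN,np.ones((3,3)))
    n,l,s,c=cv2.connectedComponentsWithStats(m)
    return [(c[i],s[i]) for i in range(1,n) if s[i,4]>amin]
E
python3 - <<'E'
from h import *
for n in("top","scene"):
    d=dict(np.load(n+"0.npz"))
    for c in HUE:
        for uv,s in blobs(d,c,40):
            print(n,c,uv.round(0),s[2:],*[f"z{z}:{ray(d,uv,z)[:2].round(0)}" for z in(6,24,78)])
E
```

```text
top red [452. 269.] [ 18  20 275] z6:[ 545. -202.] z24:[ 544. -196.] z78:[ 543. -178.]
top red [468. 278.] [ 13  19 180] z6:[ 528. -232.] z24:[ 528. -225.] z78:[ 527. -206.]
top yellow [461. 236.] [ 18  18 266] z6:[ 609. -221.] z24:[ 607. -215.] z78:[ 602. -196.]
top yellow [477. 247.] [ 13  19 176] z6:[ 589. -251.] z24:[ 587. -244.] z78:[ 583. -223.]
top yellow [108. 296.] [  42   61 1924] z6:[490. 450.] z24:[491. 442.] z78:[493. 420.]
top green [443. 303.] [ 18  19 275] z6:[ 481. -182.] z24:[ 482. -176.] z78:[ 484. -160.]
top green [459. 310.] [ 13  19 178] z6:[ 467. -213.] z24:[ 469. -207.] z78:[ 472. -189.]
top blue [471. 204.] [ 18  18 255] z6:[ 673. -241.] z24:[ 670. -235.] z78:[ 661. -215.]
top blue [485. 216.] [ 13  19 172] z6:[ 649. -269.] z24:[ 646. -262.] z78:[ 638. -240.]
top blue [261. 231.] [ 24  24 567] z6:[614. 165.] z24:[612. 164.] z78:[607. 159.]
top blue [262. 264.] [ 24  25 585] z6:[552. 164.] z24:[551. 162.] z78:[549. 157.]
top blue [261. 297.] [ 25  26 630] z6:[489. 164.] z24:[490. 162.] z78:[492. 157.]
top blue [261. 331.] [ 25  26 631] z6:[427. 162.] z24:[428.
[... 637 characters left out ...]
. -161.]
scene green [156. 240.] [  9  13 100] z6:[ 460. -212.] z24:[ 474. -209.] z78:[ 516. -197.]
scene blue [97.  6.] [ 7  9 53] z6:[-469. -256.] z24:[-432. -251.] z78:[-322. -237.]
scene blue [324. 179.] [ 21  13 187] z6:[422. 162.] z24:[437. 157.] z78:[482. 141.]
scene blue [335. 199.] [ 21  16 222] z6:[485. 163.] z24:[499. 158.] z78:[539. 142.]
scene blue [346. 222.] [ 23  17 259] z6:[548. 164.] z24:[560. 159.] z78:[595. 143.]
scene blue [357. 246.] [ 24  20 313] z6:[611. 165.] z24:[621. 160.] z78:[652. 143.]
scene blue [159. 317.] [ 22  23 378] z6:[ 631. -231.] z24:[ 641. -227.] z78:[ 670. -215.]
scene blue [139. 329.] [ 13  19 188] z6:[ 641. -268.] z24:[ 651. -263.] z78:[ 680. -248.]
```

Both views agree: cap spacing is about 62 mm, the tags lie 49 mm off the row, and the cell floors are 62 mm apart. I'll start with the green bottle at moderate speed and log the readings.

```bash
cat >> h.py <<'E'
from scipy.spatial.transform import Rotation as Rot
from bench import ctrl,jaws,planner,cams,sensors
PREP={"green":(484,-160),"red":(543,-178),"yellow":(602,-196),"blue":(661,-215)}
CELL={"green":(613.5,165),"red":(551.5,164),"yellow":(489.5,163.5),"blue":(427.5,162.5)}
def quat(row,sgn):  # tool down, closing line across the row
    x=np.array([*row,0.])/np.hypot(*row)*sgn; z=np.array([0,0,-1.])
    return Rot.from_matrix(np.c_[x,np.cross(z,x),z]).as_quat()[[3,0,1,2]]
SGN=1
def setq(s):
    global QP,QC
    QP,QC=quat((177,-55),s),quat((187,3),s)
setq(SGN)
HI,LO=180,45
def st(m): print(m,"t%.1f"%sensors.current_time_s(),"F",np.round(sensors.current_wrist_force(),1),"w%.1f"%sensors.current_gripper_width(),"pad",np.round(sensors.current_gripper_force(),1),"tcp",np.round(sensors.current_eef_pos(),1))
def pick(c):
    x,y=PREP[c]; ctrl.movep([x,y,HI],QP); jaws.set_gripper(65)
    ctrl.move_straight([x,y,LO],max_speed=120); st("down")
    jaws.set_gripper(0,15); st("grip")
    ctrl.move_straight([x,y,HI],max_speed=120); st("lift")
def place(c):
    x,y=CELL[c]; ctrl.movep([x,y,HI],QC)
    ctrl.move_straight([x,y,70],max_speed=120); ctrl.move_straight([x,y,LO+1],max_speed=30); st("set")
    jaws.set_gripper(60); ctrl.move_straight([x,y,HI],max_speed=120); st("up")
E
python3 - <<'E'
import h
from h import *
for s in(1,-1):
    setq(s)
    for P,q in((PREP,h.QP),(CELL,h.QC)):
        for c in P:
            for z in (HI,LO):
                j=planner.inverse_kinematics([*P[c],z],q); print(s,c,z,None if j is None else np.round(j,2))
E
```

```text
1 green 180 [-0.44  0.37  1.67 -0.    1.1   1.44]
1 green 45 [-0.44  0.58  1.8  -0.    0.76  1.44]
1 red 180 [-0.42  0.45  1.52 -0.    1.16  1.45]
1 red 45 [-0.42  0.63  1.65 -0.    0.86  1.45]
1 yellow 180 [-0.41  0.54  1.37 -0.    1.24  1.46]
1 yellow 45 [-0.41  0.7   1.48 -0.    0.96  1.46]
1 blue 180 [-0.4   0.62  1.19 -0.    1.32  1.47]
1 blue 45 [-0.4   0.77  1.31 -0.    1.06  1.47]
1 green 180 [ 0.17  0.54  1.36 -0.    1.24  1.72]
1 green 45 [ 0.17  0.7   1.48 -0.    0.96  1.72]
1 red 180 [ 0.19  0.46  1.51 -0.    1.17  1.74]
1 red 45 [ 0.19  0.64  1.64 -0.    0.87  1.74]
1 yellow 180 [ 0.21  0.38  1.66 -0.    1.11  1.76]
1 yellow 45 [ 0.21  0.58  1.79 -0.    0.77  1.76]
1 blue 180 [ 0.23  0.3   1.79 -0.    1.05  1.79]
1 blue 45 [ 0.23  0.53  1.93 -0.    0.68  1.79]
-1 green 180 [-0.44  0.37  1.67 -0.    1.1  -1.71]
-1 green 45 [-0.44  0.58  1.8  -0.    0.76 -1.71]
-1 red 180 [-0.42  0.45  1.52 -0.    1.16 -1.69]
-1 red 45 [-0.42  0.63  1.65 -0.    0.86 -1.69]
-1 yellow 180 [-0.41  0.54  1.37 -0.    1.24 -1.68]
-1 yellow 45 [-0.41  0.7   1.48 -0.    0.96 -1.68]
-1 blue 180 [-0.4   0.62  1.19 -0.    1.32 -1.67]
-1 blue 45 [-0.4   0.77  1.31 -0.    1.06 -1.67]
-1 green 180 [ 0.17  0.54  1.36 -0.    1.24 -1.42]
-1 green 45 [ 0.17  0.7   1.48 -0.    0.96 -1.42]
-1 red 180 [ 0.19  0.46  1.51 -0.    1.17 -1.4 ]
-1 red 45 [ 0.19  0.64  1.64 -0.    0.87 -1.4 ]
-1 yellow 180 [ 0.21  0.38  1.66 -0.    1.11 -1.38]
-1 yellow 45 [ 0.21  0.58  1.79 -0.    0.77 -1.38]
-1 blue 180 [ 0.23  0.3   1.79 -0.    1.05 -1.35]
-1 blue 45 [ 0.23  0.53  1.93 -0.    0.68 -1.35]
```

```bash
python3 - <<'E'
from h import *
pick("green")
d=cams.get_image("scene"); cv2.imwrite("pics/lift1.png",d["color"][:,:,::-1])
E
```

```text
down t4.8 F [-1.   0.3 -0.4] w65.0 pad 0.0 tcp [ 484.4 -160.2   45.6]
grip t5.4 F [-0.2  0.1  2.7] w34.0 pad 15.0 tcp [ 484.1 -160.    45.1]
lift t6.6 F [ 0.  -0.7 -0.9] w33.6 pad 15.0 tcp [ 483.6 -159.8  179.4]
```

View pics/lift1.png

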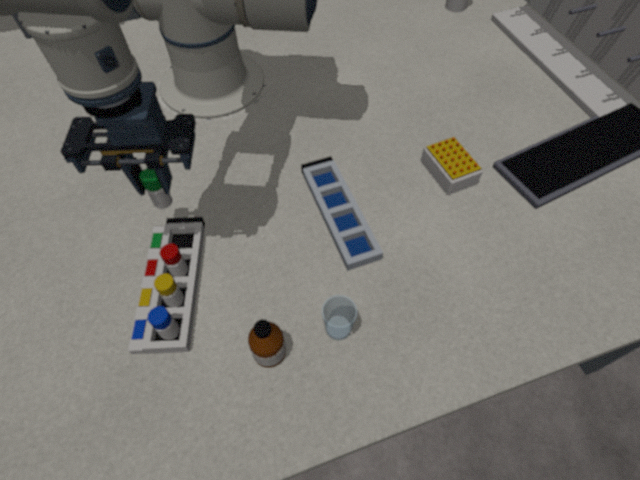

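The green bottle is held between the fingers at about (155,188). Its lean matches its neighbours', so that is perspective. Its weight (0.9 N) and width (34 mm) are right, so I'll place it.

```bash
python3 - <<'E'
from h import *
place("green")
ctrl.movep([*PREP["red"],HI],QP)
d=cams.get_image("top"); cv2.imwrite("pics/top1.png",d["color"][:,:,::-1])
for uv,s in blobs(d,"green"): print(uv.round(),s[2:],ray(d,uv,78).round(1))
E
```

```text
set t10.0 F [-0.6 -0.4 -0.7] w33.6 pad 15.0 tcp [613.6 165.   46.1]
up t11.9 F [-0.4 -0.  -0.9] w60.1 pad 0.0 tcp [613.1 164.9 179.2]
[258. 228.] [ 19  19 288] [613.  164.8  78. ]
[459. 310.] [ 13  19 176] [ 471.9 -189.    78. ]
```

View pics/top1.png

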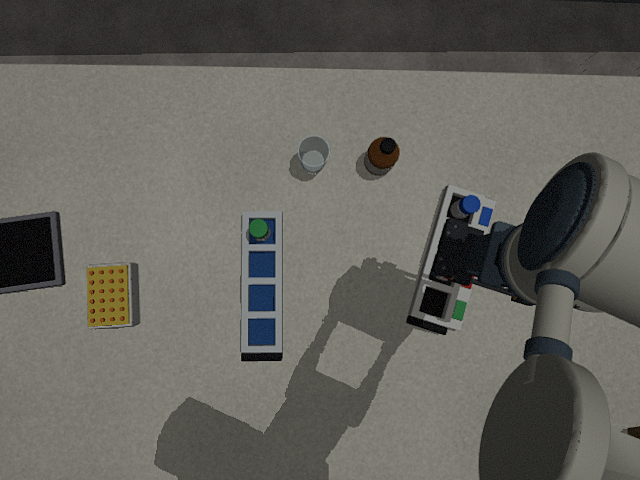

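Green stands centred in the farthest pocket: the cap is at (258,228), measured at (613, 165), where it should be. The other three go the same way.

```bash
python3 - <<'E'
from h import *
for c in("red","yellow","blue"):
    pick(c)
    if not 32<sensors.current_gripper_width()<36: print("LOST",c); break
    place(c)
ctrl.movep([400,-100,230],QP)
d=cams.get_image("top"); cv2.imwrite("pics/top2.png",d["color"][:,:,::-1])
for c in HUE:
    for uv,s in blobs(d,c): print(c,uv.round(),s[2:],ray(d,uv,78).round(1))
d=cams.get_image("scene"); cv2.imwrite("pics/scene2.png",d["color"][:,:,::-1])
st("end")
E
```

```text
down t15.1 F [0.2 0.1 0.5] w65.0 pad 0.0 tcp [ 543.4 -178.2   45.6]
grip t15.7 F [-0.7  0.1  2.3] w33.3 pad 15.0 tcp [ 543.1 -178.    45.1]
lift t16.9 F [-1.2 -0.  -0.6] w33.7 pad 15.0 tcp [ 542.6 -177.8  179.3]
set t20.2 F [-0.9 -0.8 -0.2] w33.6 pad 15.0 tcp [551.6 164.   46.1]
up t22.1 F [-0.6  0.8 -0. ] w60.1 pad 0.0 tcp [551.1 163.9 179.3]
down t25.0 F [ 0.5 -0.4  0.4] w64.8 pad 0.0 tcp [ 602.4 -196.2   45.7]
grip t25.6 F [-0.4 -0.4  1.1] w33.6 pad 15.0 tcp [ 602.1 -196.    45.1]
lift t26.9 F [-0.4  0.4 -1.2] w34.1 pad 15.0 tcp [ 601.6 -195.8  179.2]
set t30.3 F [ 1.  -0.1 -0.3] w33.8 pad 15.0 tcp [489.6 163.5  46.1]
up t32.2 F [-0.6  0.1 -0. ] w60.0 pad 0.0 tcp [489.1 163.4 179.4]
down t35.3 F [-0.5 -0.6 -0. ] w65.2 pad 0.0 tcp [ 661.5 -215.2   45.8]
grip t35.9 F [-0.4 -0.3  0.5] w33.9 pad 15.0 tcp [ 661.  -215.1   45.1]
lift t37.1 F [0.1 1.1 0.1] w33.5 pad 15.0 tcp [ 660.6 -214.8  179.1]
set t40.8 F [-0.7 -0.4 -1. ] w33.7 pad 15.0 tcp [427.6 162.5  46.1]
up t42.6 F [-0.5  0.8 -0.6] w59.9 pad 0.0 tcp [427.1 162.4 179.5]
red [258. 263.] [ 19  19 289] [551.1 163.5  78. ]
red [468. 278.] [ 13  19 179] [ 527.6 -206.    78. ]
yellow [477. 247.] [ 13  19 176] [ 583.1 -223.3   78. ]
yellow [108. 296.] [  42   61 1930] [492.8 419.8  78. ]
yellow [258. 298.] [ 20  19 305] [490.3 162.7  78. ]
green [258. 228.] [ 19  19 288] [613.  164.8  78. ]
green [459. 310.] [ 13  19 176] [ 471.8 -189.    78. ]
blue [485. 216.] [ 13  19 172] [ 638.4 -240.2   78. ]
blue [270. 225.] [ 8 13 69] [618.5 142.9  78. ]
blue [269. 240.] [13  9 67] [591.  145.2  78. ]
blue [269. 264.] [ 13  25 174] [549.5 143.5  78. ]
blue [266. 295.] [ 25  26 242] [496.1 148.4  78. ]
blue [261. 332.] [ 27  26 571] [432.9 156.2  78. ]
end t43.8 F [ 0.1 -0.5 -0.9] w60.7 pad 0.0 tcp [400.2 -99.  229.7]
```

View pics/scene2.png

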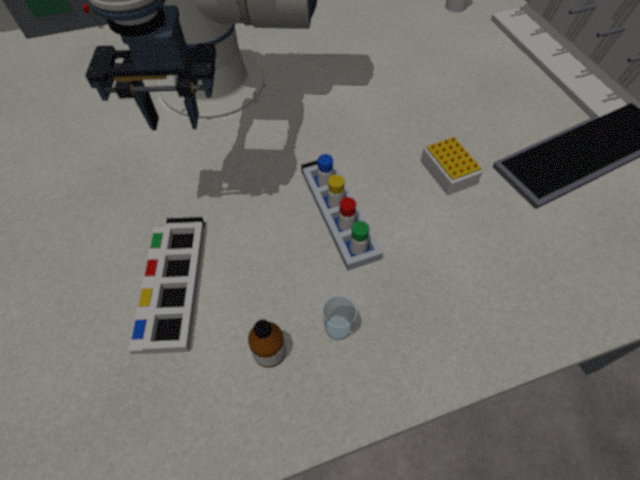

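View pics/top2.png

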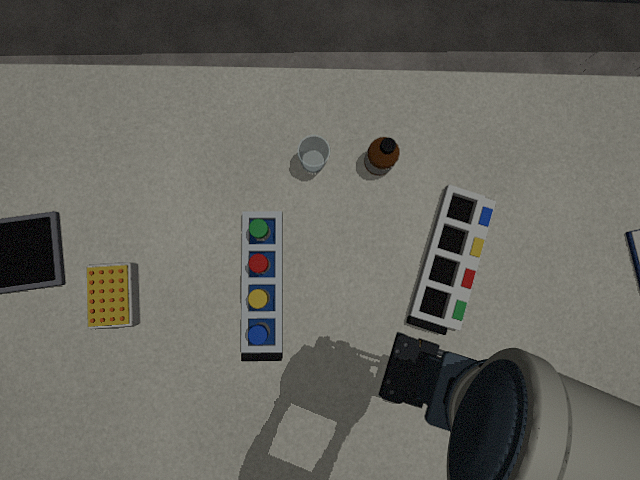

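All four bottles stand upright and centred in the measuring rack: green (258,228), red (258,263), yellow (258,298) and blue (258,334), with blue at the black end. The preparation rack is empty, the bystanders haven't moved, and the arm is clear.

```bash
python3 -c "
from bench import ctrl
print(ctrl.close_job())"
```

```text
the job is handed in; nothing more can be done
None
```

I moved all four bottles to the measuring rack in reverse order (green farthest from the black end, then red, yellow and blue), and the last pictures show them upright and centred with the reagent bottle, beaker and tip box where they stood; the job is handed in, at about 44 s of the 128 s, but it returned no verdict.

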